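# Emboss a cigar-tin lid in the hand press

## Task

Put the loose tin lid into the hand press, rim down over the raised plug so that it sits level, and let go of it. Then pull the press's handle bar all the way down to its stop, so that the platen bears on the lid, and let the lever return fully up, leaving the lid on the plug. Do not disturb the other things on the bench.

Things in the scene. Friction and masses are not known exactly. Their poses are not given: they have to be found in the camera images.
- press: Hand press fixed to the bench: dark steel base plate 250 x 170 x 20 mm (x -115 to +135 mm). Origin at bench level; x points from handle side to hinge side, z up. On it: a raised plug at x -10 mm; hinge cheeks at x 78 to 122, y +-70 to 82 mm, 95 mm high; two stop posts (22 mm diameter, 66 mm high) at x -85, y +-62 mm. The lever rests upright, leaving the plug open from above.
- plug_top (a point): Centre of the plug's top face, 42 mm above the bench, axes as the press. Plug 98 mm (press x) x 48 mm (press y), rising 22 mm from the base plate; its topmost 4 mm are 92 x 42 mm. A seated lid hangs by its top on the plug, its length along press x, its rim 2 mm clear of the base plate, its top face 46 mm above the bench, its origin 20 mm below this point.
- hinge (a point): Middle of the lever's hinge axis, at press x +100 mm, 75 mm above the bench; the axis runs along press y.
- bar (a point): Middle of the lever's round wooden handle bar, moving with the lever: 20 mm diameter, along press y, 114 mm clear between two steel side arms, 205 mm from the hinge axis. At rest 203 mm above the hinge and 30 mm to its press +x side; at the stop level with the hinge, 205 mm to its press -x side. Between the arms it is free all round: the platen reaches only 160 mm from the hinge.
- press_lever (a joint): Lever angle, rad: 0 at rest (upright, leaning 0.15 rad back, away from the handle side), 1.72 at its lower stop (level). A spring always drives it back to 0: the bar must be held with about 5 N at the start and 11 N at the stop (lid in place); it is damped and returns within about 1 s.
- platen: Sprung steel pressing plate under the lever, 100 x 56 x 10 mm, centred 110 mm from the hinge; origin at the centre of its pressing face. With the lever at its stop it bears on a seated lid with about 5 N, giving way up to 8 mm.
- lid: Plain metal tin lid, a shallow rectangular cap 112 mm (its x) x 62 mm (its y) x 24 mm high, closed smooth top (4 mm) and walls 3 mm thick, hollow below (cavity 106 x 56 x 20 mm); about 90 g. Starts rim down on the bench. Origin at the centre of its rim plane, z out through the closed top.
- tin: Bystander: open metal tin without a lid, mouth up, 104 x 58 x 30 mm. Origin at the centre of its underside, x along its length.
- gauge: Bystander: wooden gauge block 130 x 70 x 22 mm with two round recesses. Origin at the centre of its underside, x along its length.
- knife: Bystander: hand knife about 205 mm long, 14 mm thick, wooden handle towards -x. Origin about where the blade meets the handle, on the bench.
- jar: Bystander: white jar with brass cap, 70 mm diameter, 85 mm high. Origin at the centre of its underside.
- weight: Bystander: brass weight with a knob, 60 mm diameter, 75 mm high. Origin at the centre of its underside.
There are look-alikes about, which are no part of the job. Leave any black look-alike of the lid alone.

How it is judged:
By the outcome, as a careful person would: the job done as asked, in the order asked, and still so for the second after the job is handed in, with the robot touching nothing.
It also fails if it takes over 72 s, if anything falls off the work surface, if the arm or the gripper's body presses on something with over 40 N, if the wrist force passes 120 N, or if a joint passes its speed limit or range.

## Robot

A 6-joint arm with a two-finger parallel gripper is mounted at the origin on the work surface. World frame = base frame: x ahead of the robot, y to its left, z up, the work surface at z = 0. Lengths are in mm, angles in degrees, forces in N, time in s.
With the tool pointing down it reaches from about 350 to 850 mm from the base axis. Payload 8.1 kg.
Tool frame: the origin (TCP) lies on the centre line of the jaws, within the pads' length; the fingertips stand 19 mm ahead of it and the grasp point (between the pads) is the TCP (r.tip_reach is the z of the fingertips in the tool frame, in mm); z points along the fingers, y is the line along which they close (so a half turn about z gives the same grasp; the last joint's range is limited). The gripper opens to 85 mm and grips with 20 to 120 N. Pads are 22 mm wide; open, the fingers measure 114 mm over their backs; the gripper's body (76 mm by 85 mm) begins 54 mm behind the grasp point. The pads swing forward as they close: fully open they stand 13 mm farther back than shut.
Start: joints at [-80.18, 7.471, 85.268, -0, 87.261, -4.893], TCP at [152.412, -580.324, 250.292] pointing down, gripper open.
Joint ranges: [-169.43, 169.43], [-51.17, 129.36], [1.28, 143.12], [-76.62, 256.62], [0, 156.53], [-152.29, 152.29]. Speed limits (degrees/s): [136.94, 136.94, 159.86, 180, 180, 180].

## Interface

Orientations are given as [roll, pitch, yaw] about the fixed x, y, z axes, in that order (R = Rz(yaw) Ry(pitch) Rx(roll)).
In Python, from bench import r gives the robot as it stands. The module is installed in compiled form; this text tells all that it offers.
- The arm moves only by the shell command python3 -m handwheel 'ROWS' [FORCE]. ROWS is JSON, a list of rows, each a list of 7 numbers: the shift along the tool's x, y, z in m, then the turn, a rotation vector about the tool's x, y, z in degrees, then the finger opening in m, from 0 to 0.0854. In form: [[tx, ty, tz, ax, ay, az, claw], ...]. A call has 1 to 8 rows; each row shifts and turns the commanded pose from where the row before left it, along the tool's axes as they then stand; what a row does not reach is not made up. A row lasts 1/12 s, in which the tool goes at most 41.7 mm and 7.16 degrees, less where a joint would pass 70% of its speed; a pose out of reach is approached as far as the arm can. A call with a gripper value outside its range is refused whole. The fingers move at their own pace and stop on an object; FORCE is the grip in N (left out, the last holds). Time passes only in rows, so rows that do not move let the fingers close. It gives the time, the measured TCP pose, the force, the opening and the grip force at its end, in the units of the state.
- r.sense(): the state, without advancing time (a new reading comes with each control period).
- r.snapshot(name): name is "scene" or "side" or "wrist"; returns (picture, depth): 384x512x3 uint8, blue, green, red; 384x512 float32, mm along the optical axis (not along the pixel's ray), 0 where there is no reading.
- r.calibration(name): a dict with "vfov" (degrees; the focal length in pixels is half the picture's height over the tangent of half this angle, whatever the lens; pixels are square), "cx", "cy" (the principal point, pixels), "rvec" (rotation vector, rad) and "tvec" (3), from world to camera coordinates, as OpenCV has them; the wrist camera has in their place "tool_from_camera" (4x4, takes a point from camera to tool coordinates, whose origin is the TCP and whose axes are the flange's). Camera axes: x right, y down, z forward; pixel columns grow to the right and rows downward; lengths in mm; the calibration is good to about 2 mm. A picture is of the moment at which its call begins: read the wrist's pose just before it. calibration takes no time and is no camera call.
- r.hand_in(): hands the job in; it is judged then, once.
The state is a dict: "time": time; "joint_pos": joint angles; "qd": joint speeds; "joint_efforts": joint torques, N m; "tool_pos": TCP position; "tcp_rot": TCP orientation; "ft_force": force on the tool from outside, world axes, zero at the start; "wrist_torque": the same for the moment, N m; "finger_gap": finger opening in mm; "grip_force": force on a finger pad.
Only numpy, scipy, OpenCV 4.12 (cv2) and the standard library are available. Lean on these libraries where they do the work, as an engineer would, in place of code of your own. Each camera call takes 0.05 s, during which the arm holds its last target. There are 200 camera calls.

## Working session

There is one attempt and no reset: what is moved stays moved. The work goes in short steps, Python scripts to look and compute and a shell command to move; the robot and the scene stay as the last step left them, time stands still between calls to the robot, and variables do not carry over. Pictures are saved under pics/ and viewed, at most 11 in all, crops included, and the job is handed in when it is done.

```bash
mkdir -p pics
cat > h.py <<'E'
import numpy as np, cv2
from scipy.spatial.transform import Rotation as R
from bench import r
def cam(name):
    c=r.calibration(name); f=192/np.tan(np.radians(c["vfov"]/2))
    K=np.array([[f,0,c["cx"]],[0,f,c["cy"]],[0,0,1]])
    if name=="wrist":
        s=r.sense(); T=np.eye(4); T[:3,:3]=R.from_euler("xyz",s["tcp_rot"],degrees=True).as_matrix(); T[:3,3]=s["tool_pos"]
        M=T@np.array(c["tool_from_camera"]); return K,M[:3,:3],M[:3,3]
    A=R.from_rotvec(np.ravel(c["rvec"])).as_matrix(); return K,A.T,-A.T@np.ravel(c["tvec"])
def snap(name):
    C=cam(name); p,d=r.snapshot(name); return C,p,d
def plane(C,uv,z):
    K,A,o=C; uv=np.atleast_2d(uv).astype(float); d=np.c_[(uv-K[:2,2])/K[0,0],np.ones(len(uv))]@A.T
    return o+d*((z-o[2])/d[:,2])[:,None]
def cloud(C,d):
    K,A,o=C; v,u=np.mgrid[:d.shape[0],:d.shape[1]]
    return np.dstack([(u-K[0,2])/K[0,0]*d,(v-K[1,2])/K[0,0]*d,d])@A.T+o
def proj(C,P):
    K,A,o=C; q=(np.atleast_2d(P)-o)@A; return q[:,:2]/q[:,2:]*K[0,0]+K[:2,2]
E
python3 - <<'E'
from h import *
import pickle
o={}
for n in("scene","side"):
    C,p,d=snap(n); o[n]=(C,p,d); cv2.imwrite(f"pics/{n}0.png",p); print(n,C[2],C[1][:,2],C[0][0])
C,p,d=snap("wrist"); o["wrist"]=(C,p,d); print(C[2],C[1])
pickle.dump(o,open("o.pkl","wb")); print(r.sense())
E
```

```text
scene [1598.08303545  212.51194568 1283.58172576] [-0.69753959 -0.1258814  -0.70540229] [468.61623244   0.         256.56792126]
side [-229.40367085  906.9718921  1107.35038865] [ 0.47621265 -0.61633443 -0.62717891] [419.66303717   0.         250.71086205]
[ 225.82202275 -560.38548829  371.74112709] [[ 0.25446091 -0.92295002 -0.28881293]
 [-0.96708098 -0.24346741 -0.07401349]
 [-0.00200578  0.29813903 -0.95452035]]
{'time': 0.15, 'joint_pos': array([-8.01783658e+01,  7.50566334e+00,  8.53150494e+01,  8.96263496e-04,
        8.72625327e+01, -4.89396699e+00]), 'qd': array([-0.01248473, -0.10428666, -0.16951614,  0.0340766 ,  0.00894575,
       -0.01418673]), 'joint_efforts': array([-4.82230644e-04, -5.70063508e+01, -5.01156163e+01, -3.59299120e-04,
        9.60044155e-03, -2.85854344e-05]), 'tool_pos': array([ 152.36189288, -579.91850448,  249.47925453]), 'tcp_rot': array([-1.79917134e+02, -7.99374417e-03,  1.47155520e+01]), 'ft_force': array([ 0.59670767, -1.20071141, -0.71355928]), 'wrist_torque': array([-0.02881886, -0.01990581,  0.00071657]), 'grip_force': 0.0, 'finger_gap': 85.17912684120638}
```

View pics/scene0.png

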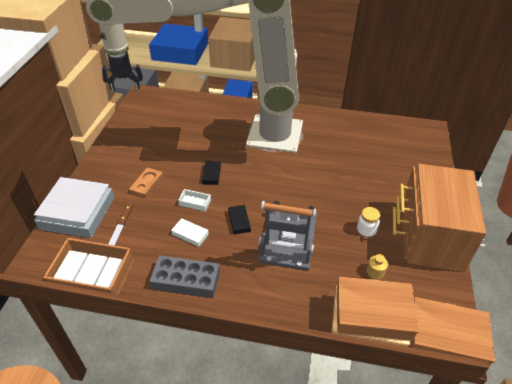

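View pics/side0.png

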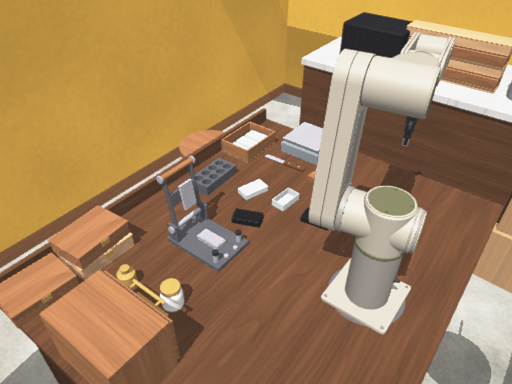

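The scene view shows the white lid at (190,232), the open tin at (195,200), black look-alikes at (239,219) and (211,172), and the press at (290,235) with its bar at (288,208). The side view shows the press with its handle side towards the robot: plug at (210,238), posts at (215,255) and (240,238), bar at (177,168), lid at (253,189).

Run:
```python
from h import *
import pickle
o=pickle.load(open("o.pkl","rb"))
for n,roi in(("scene",(165,215,50,35)),("side",(235,177,36,25))):
    C,p,d=o[n]; x,y,w,h=roi; P=cloud(C,d)
    m=np.zeros(p.shape[:2],np.uint8); sub=p[y:y+h,x:x+w].astype(int)
    m[y:y+h,x:x+w]=((sub.min(2)>130)&(sub.max(2)-sub.min(2)<45))
    c=max(cv2.findContours(m,0,1)[0],key=cv2.contourArea)
    M=np.zeros_like(m); cv2.drawContours(M,[c],-1,1,-1)
    q=P[(M>0)]; t=q[(q[:,2]>18)&(q[:,2]<32)]
    print(n,"lid pts",len(t),np.median(t[:,2]),cv2.minAreaRect(t[:,:2].astype(np.float32)))
    W=plane(C,c[:,0],24); print(" contour@24",cv2.minAreaRect(W[:,:2].astype(np.float32)))
# press, by depth: points in area
    s=P.reshape(-1,3); s=s[(s[:,0]>300)&(s[:,0]<850)&(s[:,1]>-60)&(s[:,1]<260)]
    for a,b,lab in((14,27,"base"),(36,50,"plug/"),(62,70,"posts"),(268,300,"bar")):
        t=s[(s[:,2]>a)&(s[:,2]<b)]; 
        if len(t): print(" ",lab,len(t),t.mean(0).round(1),cv2.minAreaRect(t[:,:2].astype(np.float32)),t.min(0).round(),t.max(0).round())
    x0,y0,w,h=(225,190,110,90) if n=="scene" else (140,145,130,130)
    a=cv2.resize(p[y0:y0+h,x0:x0+w],None,fx=4,fy=4,interpolation=cv2.INTER_CUBIC)
    cv2.imwrite(f"pics/{n}crop.png",a)
a=cv2.imread("pics/scenecrop.png");b=cv2.imread("pics/sidecrop.png")
s=np.zeros((520,960,3),np.uint8);s[:a.shape[0],:440]=a;s[:,440:]=b;cv2.imwrite("pics/crops.png",cv2.resize(s,(800,433)))
```

```text
scene lid pts 480 25.6785655419244 ((613.3610229492188, -200.53857421875), (115.25428009033203, 69.14103698730469), 73.02113342285156)
 contour@24 ((619.0250244140625, -196.9579315185547), (125.97320556640625, 75.61776733398438), 72.33006286621094)
  base 1515 [600.9 115.6  21.8] ((644.5750122070312, 82.81924438476562), (285.5528564453125, 402.22900390625), 89.99132537841797) [443. -60.  14.] [846. 226.  27.]
  plug/ 148 [642.   96.   42.9] ((687.8275146484375, 103.12713623046875), (158.6536865234375, 452.287109375), 49.88016891479492) [481. -60.  36.] [846. 222.  50.]
  posts 43 [548.1 132.8  67.3] ((565.8790283203125, 138.42982482910156), (218.24977111816406, 161.16595458984375), 0.4228990077972412) [456.  59.  63.] [676. 220.  70.]
  bar 396 [687.  140.3 285. ] ((684.8697509765625, 140.7190399169922), (26.46153450012207, 155.5159149169922), 0.45667752623558044) [672.  63. 269.] [699. 219. 297.]
side lid pts 275 23.809920009894768 ((615.0865478515625, -197.14573669433594), (115.58740997314453, 70.11954498291016), 73.07772827148438)
 contour@24 ((607.1595458984375, -189.08773803710938), (129.9938507080078, 86.89370727539062), 72.9027328491211)
  base 2087 [552.9 124.4  20.7] ((618.8909301757812, 85.01429748535156), (364.3269348144531, 289.9986877441406), 0.11540050804615021) [437. -60.  14.] [801. 230.  27.]
  plug/ 356 [563.1 135.   42.2] ((665.0287475585938, 103.04457092285156), (224.06228637695312, 465.8316345214844), 64.47538757324219) [457. -60.  36.] [846. 227.  50.]
  posts 77 [517.  142.1  66. ] ((557.1459350585938, 151.50279235839844), (169.4669952392578, 202.65560913085938), 87.77731323242188) [455.  64.  62.] [662. 233.  70.]
  bar 278 [679.1 148.  282.7] ((683.0471801757812, 142.41818237304688), (27.616294860839844, 159.7284698486328), 0.041760075837373734) [669.  63. 268.] [697. 222. 295.]
```

View pics/crops.png

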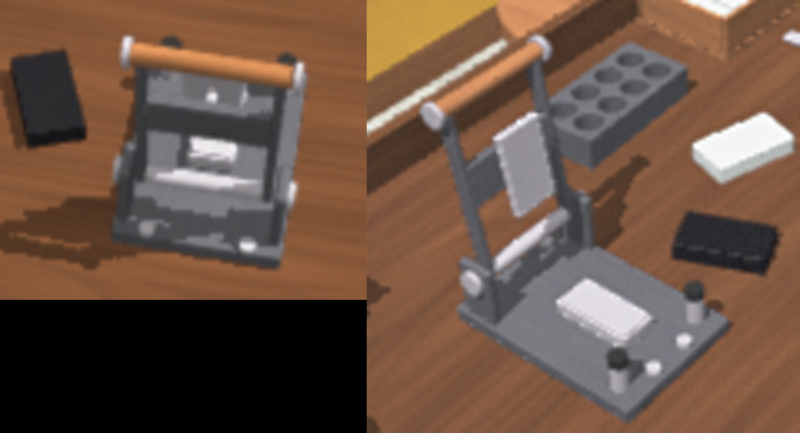

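The crops show the press square to the world: bar along y, plug in front of the hinge, posts on the robot side. The bar centre at about (684,141,283) puts the press origin near (554,141), yaw about 0. The lid is at about (614,-199), long axis about 73°. I'll move above the lid and look with the wrist camera.

```bash
python3 -m handwheel '[[0.034,-0.0157,0,0,0,0,0.085],[0.034,-0.0157,0,0,0,0,0.085],[0.034,-0.0157,0,0,0,0,0.085],[0.034,-0.0157,0,0,0,0,0.085],[0.034,-0.0157,0,0,0,0,0.085],[0.034,-0.0157,0,0,0,0,0.085],[0.034,-0.0157,0,0,0,0,0.085],[0.034,-0.0157,0,0,0,0,0.085]]'
python3 -m handwheel '[[0.034,-0.0157,0,0,0,0,0.085],[0.034,-0.0157,0,0,0,0,0.085],[0.034,-0.0157,0,0,0,0,0.085],[0.034,-0.0157,0,0,0,0,0.085],[0.034,-0.0157,0,0,0,0,0.085],[0.034,-0.0157,0,0,0,0,0.085],[0.034,-0.0157,0,0,0,0,0.085],[0.034,-0.0157,0,0,0,0,0.085]]'
python3 -m handwheel '[[0,0,0.01,0,0,-7.15,0.085],[0,0,0.01,0,0,-7.15,0.085],[0,0,0.01,0,0,-7.15,0.085],[0,0,0.01,0,0,-7.15,0.085],[0,0,0.01,0,0,-7.15,0.085],[0,0,0.01,0,0,-7.15,0.085],[0,0,0.01,0,0,-7.15,0.085],[0,0,0.01,0,0,-7.15,0.085]]'
python3 -m handwheel '[[0,0,0,0,0,0,0.085]]'
cat > lid.py <<'E'
from h import *
C,p,d=snap("wrist"); cv2.imwrite("pics/w1.png",p); P=cloud(C,d)
m=((p.min(2)>120)&(p.max(2).astype(int)-p.min(2)<40)&(P[:,:,2]>19)&(P[:,:,2]<30)&(abs(P[:,:,0]-614)<90)&(abs(P[:,:,1]+199)<90)).astype(np.uint8)
c=max(cv2.findContours(m,0,1)[0],key=cv2.contourArea)
M=np.zeros_like(m);cv2.drawContours(M,[c],-1,1,-1);t=P[(M>0)&(d>0)]
print(len(t),np.median(t[:,2]),cv2.minAreaRect(plane(C,c[:,0],24)[:,:2].astype(np.float32)),cv2.boundingRect(c))
s=r.sense();print(s["tool_pos"],s["tcp_rot"],s["joint_pos"])
E
python3 lid.py
```

```text
time: 0.82
tool_pos: [384.6, -388.3, 250.1]
tcp_rot: [-180.0, 0.0, 14.7]
ft_force: [0.8, -0.9, -0.3]
finger_gap: 85.1
grip_force: 0.0
time: 1.48
tool_pos: [615.8, -197.6, 249.9]
tcp_rot: [-180.0, 0.0, 14.7]
ft_force: [0.4, -1.3, 0.6]
finger_gap: 84.9
grip_force: 0.0
time: 2.15
tool_pos: [614.5, -199.0, 169.3]
tcp_rot: [-180.0, -0.0, 72.3]
ft_force: [0.3, -0.6, 0.3]
finger_gap: 84.7
grip_force: 0.0
time: 2.23
tool_pos: [613.2, -198.5, 167.1]
tcp_rot: [-179.7, -0.0, 72.3]
ft_force: [-0.6, 1.3, -0.8]
finger_gap: 84.8
grip_force: 0.0
6851 22.704123226423064 ((615.7683715820312, -198.70309448242188), (110.65116119384766, 61.18467712402344), 72.62415313720703) (225, 126, 66, 110)
[ 613.66462861 -198.73081821  168.40330312] [-1.79798563e+02 -1.55690317e-02  7.17969365e+01] [-2.24970347e+01  1.73049916e+01  8.26446606e+01  4.49405310e-04
  8.02523850e+01 -4.29407552e+00]
```

View pics/w1.png

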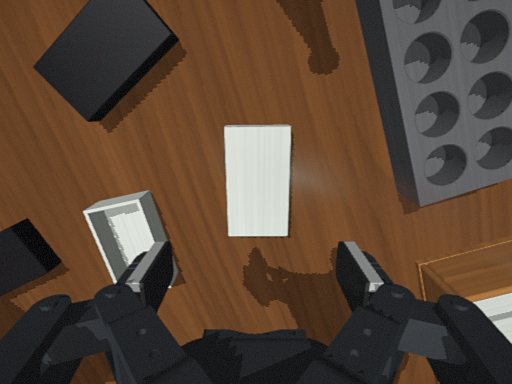

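The wrist view shows the lid upright at (258,181), its contour 110.6 x 61.2 mm at (615.8,-198.7), yaw 72.6°, which matches the given size. The tin at (130,235) is clear of the left finger. Descending to grip across the width.

```bash
python3 -m handwheel '[[0.0007,0.002,0.03,0,0,-0.8,0.085],[0,0,0.03,0,0,0,0.085],[0,0,0.03,0,0,0,0.085],[0,0,0.025,0,0,0,0.085],[0,0,0.018,0,0,0,0.085],[0,0,0.01,0,0,0,0.085],[0,0,0.005,0,0,0,0.085],[0,0,0,0,0,0,0.085]]' 30
python3 -m handwheel '[[0,0,0,0,0,0,0.055],[0,0,0,0,0,0,0.055],[0,0,0,0,0,0,0.055],[0,0,0,0,0,0,0.055],[0,0,0,0,0,0,0.055],[0,0,0,0,0,0,0.055]]' 30
```

```text
time: 2.95
tool_pos: [616.7, -199.1, 21.9]
tcp_rot: [-179.9, -0.0, 72.6]
ft_force: [0.5, 0.4, -0.9]
finger_gap: 85.2
grip_force: 0.0
time: 3.45
tool_pos: [618.4, -199.8, 24.6]
tcp_rot: [179.8, 0.0, 72.7]
ft_force: [-1.3, 0.2, 6.0]
finger_gap: 60.9
grip_force: 34.2
```

```bash
python3 -m handwheel '[[0,0,-0.01,0,0,0,0.055],[0,0,-0.03,0,0,0,0.055],[0,0,-0.035,0,0,0,0.055],[0,0,-0.035,0,0,0,0.055],[0,0,-0.035,0,0,0,0.055],[0,0,-0.035,0,0,0,0.055],[0,0,-0.015,0,0,0,0.055],[0,0,0,0,0,0,0.055]]'
python3 -m handwheel '[[0.0274,-0.02675,0,0,0,0,0.055],[0.0274,-0.02675,0,0,0,0,0.055],[0.0274,-0.02675,0,0,0,0,0.055],[0.0274,-0.02675,0,0,0,0,0.055],[0.0274,-0.02675,0,0,0,0,0.055]]'
python3 -m handwheel '[[0.0274,-0.02675,0,0,0,0,0.055],[0.0274,-0.02675,0,0,0,0,0.055],[0.0274,-0.02675,0,0,0,0,0.055],[0.0274,-0.02675,0,0,0,0,0.055],[0.0274,-0.02675,0,0,0,0,0.055]]'
python3 -m handwheel '[[0,0,0,0,0,-7.1,0.055],[0,0,0,0,0,-7.1,0.055],[0,0,0,0,0,-7.1,0.055],[0,0,0,0,0,-7.1,0.055],[0,0,0,0,0,-7.1,0.055],[0,0,0,0,0,-7.1,0.055],[0,0,0,0,0,-7.1,0.055],[0,0,0,0,0,-7.1,0.055]]'
python3 -m handwheel '[[0,0,0,0,0,-7.1,0.055],[0,0,0,0,0,-7.1,0.055],[0,0,0,0,0,-7.1,0.055],[0,0,0,0,0,-7.1,0.055],[0,0,0,0,0,-7.1,0.055],[0,0,0,0,0,-7.1,0.055],[0,0,0,0,0,-7.1,0.055],[0,0,0,0,0,0,0.055]]'
python3 - <<'E'
from h import *
import pickle
for n in("wrist","side"):
    C,p,d=snap(n); P=cloud(C,d); pickle.dump((C,p,d),open(n+"2.pkl","wb")); cv2.imwrite(f"pics/{n}2.png",p)
    s=r.sense();print(s["tool_pos"],s["tcp_rot"],s["joint_pos"].round(1))
    X=P-np.array([554,141,0]); g=(abs(X[:,:,1])<110)&(d>0)
    for lab,a in(("plug",g&(abs(P[:,:,2]-42)<6)&(abs(X[:,:,0]+10)<70)&(abs(X[:,:,1])<45)),("posts",g&(abs(P[:,:,2]-66)<5)&(X[:,:,0]<-50)&(X[:,:,0]>-120))):
        nn,L,st,_=cv2.connectedComponentsWithStats(a.astype(np.uint8))
        for i in range(1,nn):
            if st[i,4]>25: t=P[L==i]; print(n,lab,st[i],t.mean(0).round(1),cv2.minAreaRect(t[:,:2].astype(np.float32)))
E
```

```text
time: 4.12
tool_pos: [619.5, -200.2, 224.9]
tcp_rot: [179.4, 0.1, 72.7]
ft_force: [0.8, 0.2, -1.1]
finger_gap: 61.5
grip_force: 33.5
time: 4.53
tool_pos: [528.0, -27.2, 215.9]
tcp_rot: [-179.9, 0.0, 72.7]
ft_force: [0.5, 1.1, -0.8]
finger_gap: 61.7
grip_force: 33.5
time: 4.95
tool_pos: [441.0, 143.1, 216.2]
tcp_rot: [-179.9, 0.0, 72.7]
ft_force: [-0.1, 0.1, -1.8]
finger_gap: 61.0
grip_force: 33.5
time: 5.62
tool_pos: [442.0, 141.8, 216.1]
tcp_rot: [-179.9, -0.1, 129.9]
ft_force: [0.9, -0.5, -1.2]
finger_gap: 61.1
grip_force: 33.6
time: 6.28
tool_pos: [442.1, 141.8, 216.2]
tcp_rot: [-180.0, -0.1, 179.6]
ft_force: [-0.2, 0.1, -1.2]
finger_gap: 61.4
grip_force: 33.6
[442.20862498 141.82978507 216.31545267] [-1.79981609e+02 -9.14959352e-02  1.79095953e+02] [ 11.5 -12.9 108.6   0.   84.4 -77.6]
wrist posts [184 197   6  18  79] [467.2  72.3  64.7] ((466.79156494140625, 72.09723663330078), (5.540798664093018, 17.975862503051758), 85.0024642944336)
wrist posts [320 198   5  16  53] [467.6 211.8  64.9] ((467.6587219238281, 212.069091796875), (16.276765823364258, 4.510867118835449), 3.5073161125183105)
[442.33101534 141.85450717 216.50455391] [-1.79983981e+02 -7.51229567e-02  1.78960106e+02] [ 11.5 -12.9 108.5   0.   84.5 -77.5]
side plug [197 229  29  18 254] [539.4 145.7  41.9] ((539.8121337890625, 145.04257202148438), (52.047874450683594, 99.06022644042969), 87.42427825927734)
side posts [212 249   6   6  27] [468.2 203.6  65.6] ((469.6626892089844, 203.0099639892578), (16.90013885498047, 21.826095581054688), 41.8643798828125)
```

View pics/wrist2.png

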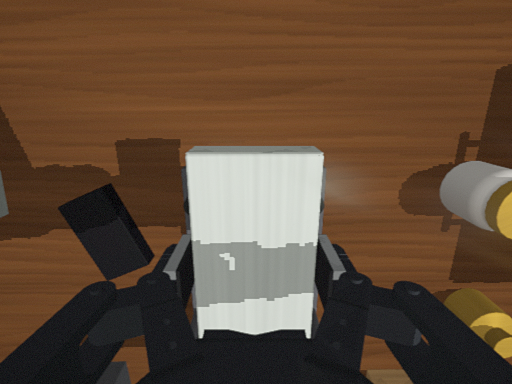

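The wrist view shows the held lid at (255,240), square between the pads, but it hides the plug. I'll step sideways so that the plug shows beside it.

```bash
python3 -m handwheel '[[-0.022,-0.0305,0.0165,0,0,0,0.055],[-0.022,-0.0305,0.0165,0,0,0,0.055],[-0.022,-0.0305,0.0165,0,0,0,0.055],[-0.022,-0.0305,0.0165,0,0,0,0.055],[0,0,0,0,0,0,0.055],[0,0,0,0,0,0,0.055]]'
python3 - <<'E'
from h import *
import pickle
C,p,d=pickle.load(open("wrist2.pkl","rb"))
hs=cv2.cvtColor(p,cv2.COLOR_BGR2HSV); m=((hs[...,2]>110)&(hs[...,1]<40)).astype(np.uint8); m[:,:150]=0;m[:,360:]=0; m[:149]=0; m[330:]=0
P=cloud(C,d);t=P[(m>0)&(d>0)];t=t[t[:,2]>190]; A=np.c_[t[:,:2]-t[:,:2].mean(0),np.ones(len(t))];print("lid plane",np.linalg.lstsq(A,t[:,2],rcond=None)[0]); zt=np.median(t[:,2]);c=max(cv2.findContours(m,0,1)[0],key=cv2.contourArea)
print("top z",zt,cv2.minAreaRect(plane(C,c[:,0],zt)[:,:2].astype(np.float32)),t.min(0),t.max(0))
C,p,d=snap("wrist"); P=cloud(C,d); cv2.imwrite("pics/w3.png",p); pickle.dump((C,p,d),open("w3.pkl","wb"))
s=r.sense();print(s["tool_pos"],s["tcp_rot"])
X=P-np.array([554,141,0]); g=(d>0)
for lab,a in(("plug",g&(abs(P[:,:,2]-42)<5)&(abs(X[:,:,0]+10)<70)&(abs(X[:,:,1])<45)),("posts",g&(abs(P[:,:,2]-66)<5)&(abs(X[:,:,0]+85)<40)&(abs(X[:,:,1])<100))):
    nn,L,st,_=cv2.connectedComponentsWithStats(a.astype(np.uint8))
    for i in range(1,nn):
        if st[i,4]>25:
            t=P[L==i]; c=cv2.findContours((L==i).astype(np.uint8),0,1)[0][0]
            print(lab,st[i],t.mean(0).round(1),cv2.minAreaRect(plane(C,c[:,0],np.median(t[:,2]))[:,:2].astype(np.float32)))
E
```

```text
time: 6.88
tool_pos: [528.4, 17.2, 149.0]
tcp_rot: [180.0, -0.2, 178.8]
ft_force: [0.0, 0.8, -1.7]
finger_gap: 61.2
grip_force: 33.7
lid plane [ 9.39761756e-03 -2.43266988e-03  2.14483841e+02]
top z 214.4097496105001 ((434.11199951171875, 142.9264678955078), (63.31532669067383, 98.12478637695312), 89.57422637939453) [386.43758223 105.51947092 200.44362012] [484.45135251 179.00310861 269.87939995]
[528.5608101   18.35377401 150.2402776 ] [ 1.79971187e+02 -1.43294776e-01  1.78936099e+02]
plug [ 364  153   64  103 4956] [538.9 140.   40.7] ((540.7227172851562, 139.32704162597656), (94.84577178955078, 45.465171813964844), 0.030735960230231285)
posts [493 105  19  31 461] [468.1 197.1  64.4] ((468.60589599609375, 195.89691162109375), (22.063018798828125, 12.470094680786133), 13.889244079589844)
posts [323 108  32  32 799] [467.1  79.   64.7] ((467.3085021972656, 79.12158203125), (22.368755340576172, 21.606708526611328), 88.83358764648438)
```

View pics/w3.png

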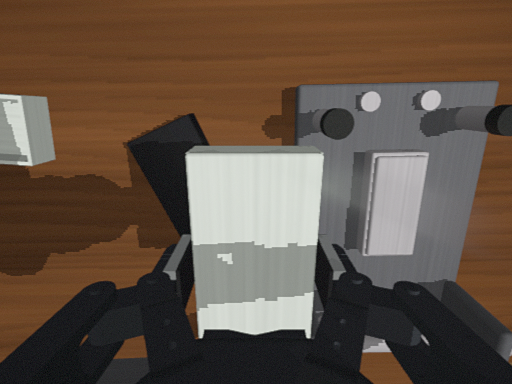

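The plug's top is at (397,203) and the left post at (337,123). The post puts the press origin at about (552.5,141), yaw 0, and the plug at about (541.5,141). Next I compare the held lid's far edge with the plug's edges in the same camera.

Run:
```python
from h import *
import pickle
C,p,d=pickle.load(open("wrist2.pkl","rb"));g=cv2.cvtColor(p,cv2.COLOR_BGR2GRAY).astype(int)
print(g[142:162,255],g[142:162,300]); print(g[200,180:200],g[200,312:328])
for uv in((255,147.5),(255,153.5)): print(plane(C,uv,214.4))
C,p,d=pickle.load(open("w3.pkl","rb"));g=cv2.cvtColor(p,cv2.COLOR_BGR2GRAY).astype(int)
print(g[145:165,400],g[245:262,395],g[200,355:430])
```

```text
[ 88  87  86  92 126 130 126 125 127 127 151 157 191 204 210 213 211 212
 212 212] [ 89  85  85  90 123 123 123 124 126 126 150 160 200 209 213 216 216 215
 215 215]
[ 54  57  56  60  55  45  29  40 106 172 206 219 218 217 216 216 216 217
 217 217] [220 220 220 219 219 220 219 208 162  76  76  96 100  95  97  97]
[[384.39088047 142.96263783 214.4       ]]
[[387.04825182 142.94570345 214.4       ]]
[108 108 108 109  92  95 100 139 173 190 190 131 165 178 186 185 185 184
 183 184] [181 182 178 178 178 177 176 177 180 158 123 101 107 106 106 105 105] [ 96  96  98  95  93  97 100 104 104 102 104 102 118 147 174 166 115 111
 133 158 173 177 179 180 178 179 177 178 175 176 178 179 178 179 179 179
 181 180 179 178 179 181 180 178 179 181 183 179 175 173 178 181 179 177
 175 177 177 177 177 175 178 177 178 180 181 171 146 119 123 121 123 119
 120 120 120]
```

Run:
```python
from h import *
import pickle
C,p,d=pickle.load(open("w3.pkl","rb"))
print(C[2],C[0][0]); print(plane(C,[(400,156.3),(395,254.3),(372.3,200),(421,200)],42).round(1))
s=r.sense();print(s["tool_pos"],s["tcp_rot"])
```

```text
[452.06376101  19.01358981 271.68032131] [282.41519758   0.         254.08151713]
[[496.1 138.1  42. ]
 [586.8 145.5  42. ]
 [533.7 119.3  42. ]
 [534.5 161.2  42. ]]
[528.5608101   18.35377401 150.2402776 ] [ 1.79971187e+02 -1.43294776e-01  1.78936099e+02]
```

```bash
python3 -m handwheel '[[-0.0028,0.0305,0,0,0,0,0.055],[-0.0028,0.0305,0,0,0,0,0.055],[-0.0028,0.0305,0,0,0,0,0.055],[-0.0029,0.0304,0,0,0,-0.6,0.055],[0,0,0.03,0,0,0,0.055],[0,0,0.03,0,0,0,0.055],[0,0,0.012,0,0,0,0.055],[0,0,0,0,0,0,0.055]]'
python3 -m handwheel '[[0,0,0,0,0,0,0.055]]'
python3 - <<'E'
from h import *
for n in("wrist","side"):
    C,p,d=snap(n); cv2.imwrite(f"pics/{n}4.png",p)
s=r.sense();print(s["tool_pos"],s["tcp_rot"],s["ft_force"])
C=cam("side");u,v=proj(C,[541,141,60])[0].astype(int);p=cv2.imread("pics/side4.png");a=cv2.resize(p[v-50:v+50,u-50:u+50],(400,400),interpolation=2)
cv2.imwrite("pics/c4.png",np.hstack([a,cv2.resize(cv2.imread("pics/wrist4.png"),(400,300))[:400] if 0 else cv2.copyMakeBorder(cv2.resize(cv2.imread("pics/wrist4.png"),(400,300)),0,100,0,0,0)]))
E
```

```text
time: 7.6
tool_pos: [538.8, 141.2, 76.2]
tcp_rot: [-180.0, -0.4, 179.8]
ft_force: [-1.1, 0.3, -1.9]
finger_gap: 61.3
grip_force: 33.6
time: 7.68
tool_pos: [541.5, 140.9, 79.7]
tcp_rot: [-180.0, -0.1, 179.8]
ft_force: [0.8, 0.5, -0.2]
finger_gap: 60.8
grip_force: 33.6
[543.47252231 140.74021329  81.63274765] [1.79966599e+02 1.77335708e-01 1.79778684e+02] [ 0.26599125  0.70279744 -0.09021074]
```

View pics/c4.png

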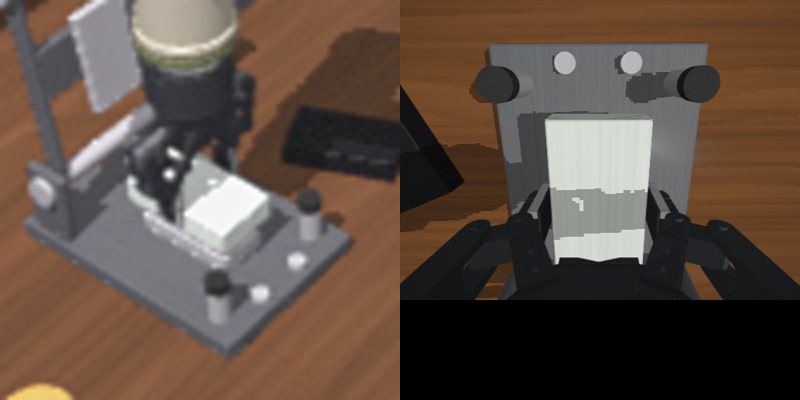

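The lid is held above the plug. In the wrist view it is centred at column 598, between the posts at 498 and 702 and the plate edges at 488 and 708. Letting it settle, then lowering gently.

```bash
python3 -m handwheel '[[0,0,0,0,0,0,0.055],[0,0,0,0,0,0,0.055],[0,0,0,0,0,0,0.055],[0,0,0,0,0,0,0.055]]'
python3 -m handwheel '[[0,0,0.004,0,0,0,0.055],[0,0,0.004,0,0,0,0.055],[0,0,0.004,0,0,0,0.055],[0,0,0.003,0,0,0,0.055],[0,0,0.003,0,0,0,0.055],[0,0,0,0,0,0,0.055]]'
python3 -m handwheel '[[0,0,0.002,0,0,0,0.055],[0,0,0.002,0,0,0,0.055],[0,0,0.002,0,0,0,0.055],[0,0,0,0,0,0,0.055],[0,0,0,0,0,0,0.055]]'
```

```text
time: 8.12
tool_pos: [542.7, 140.4, 80.1]
tcp_rot: [180.0, 0.1, 179.8]
ft_force: [-0.4, 0.4, -1.9]
finger_gap: 61.5
grip_force: 33.7
time: 8.62
tool_pos: [541.5, 140.4, 60.2]
tcp_rot: [-180.0, -0.1, 179.8]
ft_force: [-0.6, 0.7, -1.7]
finger_gap: 61.3
grip_force: 33.7
time: 9.03
tool_pos: [542.1, 140.5, 55.2]
tcp_rot: [-180.0, -0.0, 179.8]
ft_force: [0.1, -1.3, -1.4]
finger_gap: 61.6
grip_force: 33.7
```

The rim is over the plug with no contact force. Continuing to the seat.

```bash
python3 -m handwheel '[[0,0,0.002,0,0,0,0.055],[0,0,0.002,0,0,0,0.055],[0,0,0.001,0,0,0,0.055],[0,0,0,0,0,0,0.055],[0,0,0,0,0,0,0.055]]'
python3 -m handwheel '[[0,0,0.001,0,0,0,0.055],[0,0,0.001,0,0,0,0.055],[0,0,0,0,0,0,0.055],[0,0,0,0,0,0,0.055]]'
```

```text
time: 9.45
tool_pos: [542.1, 140.5, 50.2]
tcp_rot: [-180.0, -0.0, 179.8]
ft_force: [0.6, 0.1, -1.6]
finger_gap: 61.3
grip_force: 33.7
time: 9.78
tool_pos: [542.1, 140.5, 48.2]
tcp_rot: [-180.0, -0.0, 179.8]
ft_force: [-0.1, 0.6, -1.1]
finger_gap: 61.4
grip_force: 33.7
```

```bash
python3 -m handwheel '[[0,0,0.001,0,0,0,0.055],[0,0,0,0,0,0,0.055],[0,0,0,0,0,0,0.055]]'
python3 -m handwheel '[[0,0,0.001,0,0,0,0.055],[0,0,0,0,0,0,0.055],[0,0,0,0,0,0,0.055]]'
```

```text
time: 10.03
tool_pos: [542.1, 140.5, 47.2]
tcp_rot: [180.0, -0.0, 179.8]
ft_force: [-0.3, 0.6, -2.0]
finger_gap: 61.3
grip_force: 33.7
time: 10.28
tool_pos: [542.4, 140.5, 46.7]
tcp_rot: [180.0, 0.0, 179.8]
ft_force: [-2.2, 0.0, 1.6]
finger_gap: 61.5
grip_force: 34.1
```

Contact at z of about 47, which is seat height. Releasing, raising and checking the lid.

```bash
python3 -m handwheel '[[0,0,0,0,0,0,0.085],[0,0,0,0,0,0,0.085],[0,0,0,0,0,0,0.085],[0,0,0,0,0,0,0.085],[0,0,0,0,0,0,0.085],[0,0,-0.005,0,0,0,0.085],[0,0,-0.02,0,0,0,0.085],[0,0,-0.03,0,0,0,0.085]]'
python3 -m handwheel '[[0,0,-0.035,0,0,0,0.085],[0,0,-0.035,0,0,0,0.085],[0,0,-0.02,0,0,0,0.085],[0,0,0,0,0,0,0.085],[0,0,0,0,0,0,0.085],[0,0,0,0,0,0,0.085]]'
cat > chk.py <<'E'
from h import *
for n in("wrist","side"):
    C,p,d=snap(n);P=cloud(C,d);cv2.imwrite(f"pics/{n}5.png",p)
    m=((p.min(2)>110)&(abs(P[:,:,2]-46)<6)&(abs(P[:,:,0]-542)<75)&(abs(P[:,:,1]-141)<50)).astype(np.uint8)
    c=max(cv2.findContours(m,0,1)[0],key=cv2.contourArea)
    M=np.zeros_like(m);cv2.drawContours(M,[c],-1,1,-1);t=P[cv2.erode(M,np.ones((3,3)))*(d>0)>0]
    A=np.c_[t[:,:2]-t[:,:2].mean(0),np.ones(len(t))]
    print(n,len(t),"plane",np.linalg.lstsq(A,t[:,2],rcond=None)[0].round(4),cv2.minAreaRect(plane(C,c[:,0],46)[:,:2].astype(np.float32)))
s=r.sense();print(s["tool_pos"],s["tcp_rot"],s["time"])
E
python3 chk.py
```

```text
time: 10.95
tool_pos: [539.5, 140.0, 98.8]
tcp_rot: [-179.9, -0.4, 179.8]
ft_force: [0.4, -0.1, 0.7]
finger_gap: 85.1
grip_force: 0.0
time: 11.45
tool_pos: [541.8, 140.4, 190.7]
tcp_rot: [-180.0, -0.0, 179.8]
ft_force: [-0.0, -0.5, 0.3]
finger_gap: 85.0
grip_force: 0.0
wrist 6451 plane [8.00000e-04 9.00000e-04 4.48297e+01] ((542.0999755859375, 141.36000061035156), (61.36391830444336, 110.23970794677734), 89.84449768066406)
side 300 plane [8.00000e-04 2.47000e-02 4.63985e+01] ((541.480712890625, 143.5363311767578), (65.80359649658203, 117.85242462158203), 89.5859603881836)
[541.10508132 140.31141422 189.46299211] [-1.79970511e+02 -1.73217953e-01  1.79811150e+02] 11.55
```

View pics/wrist5.png

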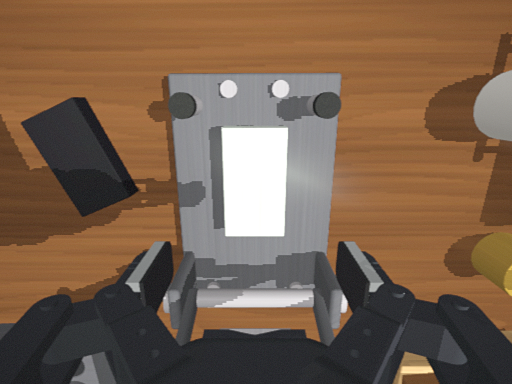

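The wrist view shows the lid seated on the plug at (255,181). Its plane is level, centred at (542,141.4), and the posts are at (182,105) and (327,105). Now going up, turning to yaw 90 and moving over the bar.

```bash
python3 -m handwheel '[[0,0,-0.03,0,0,0,0.085],[0,0,-0.03,0,0,0,0.085],[0,0,-0.03,0,0,0,0.085],[0,0,-0.03,0,0,0,0.085],[0,0,-0.03,0,0,0,0.085],[0,0,-0.03,0,0,0,0.085]]'
python3 -m handwheel '[[0,0,0,0,0,6.9,0.085],[0,0,0,0,0,6.9,0.085],[0,0,0,0,0,6.9,0.085],[0,0,0,0,0,6.9,0.085],[0,0,0,0,0,6.9,0.085],[0,0,0,0,0,6.9,0.085],[0,0,0,0,0,6.9,0.085]]'
python3 -m handwheel '[[0,0,0,0,0,6.9,0.085],[0,0,0,0,0,6.9,0.085],[0,0,0,0,0,6.9,0.085],[0,0,0,0,0,6.9,0.085],[0,0,0,0,0,6.9,0.085],[0,0,0,0,0,6.9,0.085],[0,0,0,0,0,0,0.085],[0,0,0,0,0,0,0.085]]'
python3 -m handwheel '[[0,0.03,0,0,0,0,0.085],[0,0.03,0,0,0,0,0.085],[0,0.03,0,0,0,0,0.085],[0,0.03,0,0,0,0,0.085],[0,0.02,0,0,0,0,0.085],[0,0,0,0,0,0,0.085],[0,0,0,0,0,0,0.085],[0,0,0,0,0,0,0.085]]'
python3 - <<'E'
from h import *
C,p,d=snap("wrist");P=cloud(C,d);cv2.imwrite("pics/w6.png",p)
hs=cv2.cvtColor(p,cv2.COLOR_BGR2HSV);m=((P[:,:,2]>255)&(P[:,:,2]<300)&(abs(P[:,:,0]-684)<30)&(hs[...,1]>80)).astype(np.uint8)
t=P[m>0];print(len(t));print(t.min(0),t.max(0),np.percentile(t,99,0))
c=max(cv2.findContours(m,0,1)[0],key=cv2.contourArea);print(cv2.minAreaRect(plane(C,c[:,0],279)[:,:2].astype(np.float32)))
s=r.sense();print(s["tool_pos"],s["tcp_rot"],s["joint_pos"].round(1),s["time"])
E
```

```text
time: 12.05
tool_pos: [541.6, 140.4, 370.9]
tcp_rot: [-180.0, -0.2, 179.8]
ft_force: [0.3, -0.1, 1.0]
finger_gap: 84.9
grip_force: 0.0
time: 12.63
tool_pos: [541.8, 140.5, 369.3]
tcp_rot: [-179.8, -0.1, 131.2]
ft_force: [-0.1, -0.5, 0.1]
finger_gap: 85.0
grip_force: 0.0
time: 13.3
tool_pos: [541.9, 140.4, 369.8]
tcp_rot: [-179.9, 0.0, 90.3]
ft_force: [-0.4, -0.0, 0.2]
finger_gap: 85.2
grip_force: 0.0
time: 13.97
tool_pos: [681.8, 140.8, 370.6]
tcp_rot: [-179.9, 0.0, 90.2]
ft_force: [0.5, 0.2, 0.4]
finger_gap: 85.1
grip_force: 0.0
4185
[672.22954519  68.27943176 260.41660779] [693.40332191 212.31265755 288.42347841] [692.9115962  211.54628364 287.27181519]
((683.2974243164062, 138.55691528320312), (147.29856872558594, 20.107927322387695), 89.65975952148438)
[681.60371609 140.9181419  371.41814209] [-1.79987570e+02 -3.27877731e-03  9.02271135e+01] [  7.5  22.4  55.3   0.  102.3   7.2] 14.0167
```

View pics/w6.png

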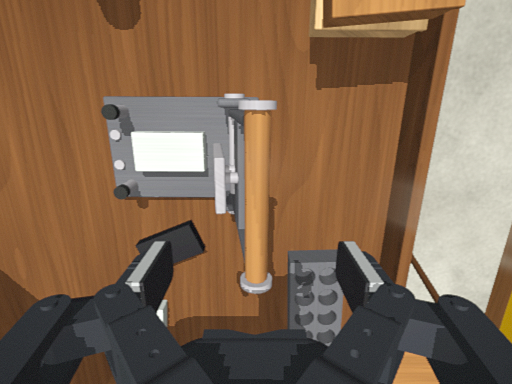

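The bar is vertical in the view at (257,195), between the arms at rows 105 and 283. It measures x 683.3, y about 140, top 288, so its centre height is 278 as expected. Descending to straddle and grip it.

```bash
python3 -m handwheel '[[0,0.0015,0.025,0,0,0,0.085],[0,0,0.025,0,0,0,0.085],[0,0,0.02,0,0,0,0.085],[0,0,0.015,0,0,0,0.085],[0,0,0.007,0,0,0,0.085],[0,0,0,0,0,0,0.085],[0,0,0,0,0,0,0.085]]' 40
python3 -m handwheel '[[0,0,0,0,0,0,0.015],[0,0,0,0,0,0,0.015],[0,0,0,0,0,0,0.015],[0,0,0,0,0,0,0.015],[0,0,0,0,0,0,0.015],[0,0,0,0,0,0,0.015],[0,0,0,0,0,0,0.015],[0,0,0,0,0,0,0.015]]' 40
python3 -m handwheel '[[0,0,0,0,0,0,0.015],[0,0,0,0,0,0,0.015],[0,0,0,0,0,0,0.015],[0,0,0,0,0,0,0.015]]' 40
```

```text
time: 14.6
tool_pos: [683.4, 140.9, 280.5]
tcp_rot: [179.9, -0.0, 90.2]
ft_force: [0.1, 0.1, 0.3]
finger_gap: 84.9
grip_force: 0.0
time: 15.27
tool_pos: [683.6, 140.8, 279.8]
tcp_rot: [180.0, -0.0, 90.1]
ft_force: [-2.2, -0.3, 4.2]
finger_gap: 18.8
grip_force: 39.1
time: 15.6
tool_pos: [683.7, 140.8, 279.8]
tcp_rot: [180.0, -0.0, 90.1]
ft_force: [-3.9, -0.3, 5.8]
finger_gap: 18.8
grip_force: 39.2
```

```bash
python3 -c "
import numpy as np
a=np.linspace(0,1.72,31);x=205*np.sin(.15-a);z=205*np.cos(.15-a)
print(np.c_[np.diff(x),-np.diff(z)].round(1).tolist())"
```

```text
[[-11.7, -1.4], [-11.7, -0.8], [-11.8, -0.1], [-11.7, 0.6], [-11.7, 1.3], [-11.6, 1.9], [-11.5, 2.6], [-11.3, 3.2], [-11.1, 3.9], [-10.8, 4.5], [-10.6, 5.1], [-10.3, 5.7], [-9.9, 6.3], [-9.5, 6.9], [-9.1, 7.4], [-8.7, 7.9], [-8.2, 8.4], [-7.7, 8.9], [-7.2, 9.3], [-6.7, 9.7], [-6.1, 10.0], [-5.5, 10.4], [-4.9, 10.7], [-4.3, 10.9], [-3.7, 11.2], [-3.0, 11.4], [-2.4, 11.5], [-1.7, 11.6], [-1.0, 11.7], [-0.3, 11.7]]
```

```bash
python3 -m handwheel '[[0,-0.0117,-0.0014,0,0,0,0.015],[0,-0.0117,-0.0008,0,0,0,0.015],[0,-0.0118,-0.0001,0,0,0,0.015],[0,-0.0117,0.0006,0,0,0,0.015],[0,0,0,0,0,0,0.015],[0,0,0,0,0,0,0.015]]'
```

```text
time: 16.1
tool_pos: [638.5, 140.8, 283.5]
tcp_rot: [179.6, -0.0, 90.1]
ft_force: [5.4, 0.5, 8.4]
finger_gap: 18.6
grip_force: 39.9
```

Forces are small, so I continue along the arc.

```bash
python3 -m handwheel '[[0,-0.0117,0.0013,0,0,0,0.015],[0,-0.0116,0.0019,0,0,0,0.015],[0,-0.0115,0.0026,0,0,0,0.015],[0,-0.0113,0.0032,0,0,0,0.015],[0,-0.0111,0.0039,0,0,0,0.015],[0,-0.0108,0.0045,0,0,0,0.015],[0,0,0,0,0,0,0.015],[0,0,0,0,0,0,0.015]]'
python3 -m handwheel '[[0,-0.0106,0.0051,0,0,0,0.015],[0,-0.0103,0.0057,0,0,0,0.015],[0,-0.0099,0.0063,0,0,0,0.015],[0,-0.0095,0.0069,0,0,0,0.015],[0,0,0,0,0,0,0.015],[0,0,0,0,0,0,0.015]]'
```

```text
time: 16.77
tool_pos: [569.7, 140.9, 266.0]
tcp_rot: [179.7, -0.1, 90.1]
ft_force: [-0.3, 0.7, 10.7]
finger_gap: 18.7
grip_force: 42.4
time: 17.27
tool_pos: [529.8, 140.8, 241.0]
tcp_rot: [179.7, -0.1, 90.1]
ft_force: [3.5, 1.0, 6.4]
finger_gap: 18.5
grip_force: 43.5
```

```bash
python3 -m handwheel '[[0,-0.0091,0.0074,0,0,0,0.015],[0,-0.0087,0.0079,0,0,0,0.015],[0,-0.0082,0.0084,0,0,0,0.015],[0,-0.0077,0.0089,0,0,0,0.015],[0,-0.0072,0.0093,0,0,0,0.015],[0,-0.0067,0.0097,0,0,0,0.015],[0,0,0,0,0,0,0.015],[0,0,0,0,0,0,0.015]]'
python3 -m handwheel '[[0,-0.0061,0.01,0,0,0,0.015],[0,-0.0055,0.0104,0,0,0,0.015],[0,-0.0049,0.0107,0,0,0,0.015],[0,-0.0043,0.0109,0,0,0,0.015],[0,0,0,0,0,0,0.015],[0,0,0,0,0,0,0.015]]'
```

```text
time: 17.93
tool_pos: [482.5, 140.8, 188.8]
tcp_rot: [179.7, -0.1, 90.1]
ft_force: [6.2, 0.9, 3.2]
finger_gap: 18.4
grip_force: 45.8
time: 18.43
tool_pos: [461.6, 140.8, 146.9]
tcp_rot: [179.8, -0.1, 90.1]
ft_force: [3.0, 1.5, 5.6]
finger_gap: 18.6
grip_force: 47.8
```

```bash
python3 -m handwheel '[[0,-0.0037,0.0112,0,0,0,0.015],[0,-0.003,0.0114,0,0,0,0.015],[0,-0.0024,0.0115,0,0,0,0.015],[0,-0.0017,0.0116,0,0,0,0.015],[0,0,0,0,0,0,0.015],[0,0,0,0,0,0,0.015]]' 60
python3 -m handwheel '[[0,-0.001,0.008,0,0,0,0.015],[0,-0.0003,0.008,0,0,0,0.015],[0,0,0.004,0,0,0,0.015],[0,0,0,0,0,0,0.015],[0,0,0,0,0,0,0.015]]'
```

```text
time: 18.93
tool_pos: [450.0, 140.8, 100.7]
tcp_rot: [179.9, -0.1, 90.1]
ft_force: [-1.1, 1.6, 7.1]
finger_gap: 18.1
grip_force: 61.9
time: 19.35
tool_pos: [448.2, 140.8, 80.7]
tcp_rot: [180.0, -0.0, 90.1]
ft_force: [-3.9, 1.0, 8.3]
finger_gap: 18.4
grip_force: 63.5
```

```bash
python3 -m handwheel '[[0,0,0.002,0,0,0,0.015],[0,0,0.001,0,0,0,0.015],[0,0,0,0,0,0,0.015],[0,0,0,0,0,0,0.015]]'
python3 -m handwheel '[[0,0,0.001,0,0,0,0.015],[0,0,0,0,0,0,0.015],[0,0,0,0,0,0,0.015]]'
python3 -m handwheel '[[0,0,0.001,0,0,0,0.015],[0,0,0,0,0,0,0.015],[0,0,0,0,0,0,0.015]]'
```

```text
time: 19.68
tool_pos: [448.0, 140.8, 77.9]
tcp_rot: [-180.0, -0.0, 90.1]
ft_force: [-6.2, 1.5, 10.8]
finger_gap: 18.3
grip_force: 63.7
time: 19.93
tool_pos: [448.0, 140.7, 77.0]
tcp_rot: [-180.0, -0.0, 90.1]
ft_force: [-5.7, 1.0, 12.5]
finger_gap: 18.2
grip_force: 63.8
time: 20.18
tool_pos: [448.0, 140.8, 76.0]
tcp_rot: [-180.0, -0.0, 90.1]
ft_force: [-7.2, 1.0, 10.8]
finger_gap: 18.4
grip_force: 63.8
```

```bash
for i in 1 2; do :; done
python3 -m handwheel '[[0,0,0.001,0,0,0,0.015],[0,0,0,0,0,0,0.015],[0,0,0,0,0,0,0.015]]'
python3 -m handwheel '[[0,0,0.001,0,0,0,0.015],[0,0,0,0,0,0,0.015],[0,0,0,0,0,0,0.015]]'
python3 - <<'E'
from h import *
C,p,d=snap("side");P=cloud(C,d);cv2.imwrite("pics/s7.png",p)
hs=cv2.cvtColor(p,cv2.COLOR_BGR2HSV);m=(abs(P[:,:,0]-448)<14)&(abs(P[:,:,1]-141)<60)&(P[:,:,2]>50)&(P[:,:,2]<110)&(hs[...,1]>90)&(hs[...,2]>90)
t=P[m];print(len(t),np.percentile(t,[5,50,95],axis=0).round(1).tolist())
E
```

```text
time: 20.43
tool_pos: [448.0, 140.8, 75.1]
tcp_rot: [-180.0, -0.0, 90.1]
ft_force: [-7.9, 1.5, 12.0]
finger_gap: 18.3
grip_force: 63.9
time: 20.68
tool_pos: [448.0, 140.8, 74.1]
tcp_rot: [-180.0, -0.0, 90.1]
ft_force: [-8.3, 0.5, 12.3]
finger_gap: 18.1
grip_force: 63.9
77 [[437.9, 145.1, 79.6], [443.8, 173.2, 87.6], [452.6, 197.6, 91.9]]
```

```bash
python3 -m handwheel '[[0,0,0.001,0,0,0,0.015],[0,0,0.001,0,0,0,0.015],[0,0,0,0,0,0,0.015],[0,0,0,0,0,0,0.015]]'
python3 -m handwheel '[[0,0,0.001,0,0,0,0.015],[0,0,0.001,0,0,0,0.015],[0,0,0,0,0,0,0.015],[0,0,0,0,0,0,0.015]]'
python3 - <<'E'
from h import *
C,p,d=snap("side")
u,v=proj(C,[500,141,60])[0].astype(int);x=max(0,u-75);cv2.imwrite("pics/s8.png",cv2.resize(p[v-60:v+60,x:x+150],(750,600),interpolation=2))
E
```

```text
time: 21.07
tool_pos: [448.0, 140.7, 72.1]
tcp_rot: [-180.0, -0.0, 90.1]
ft_force: [-9.3, 1.2, 13.9]
finger_gap: 18.4
grip_force: 64.0
time: 21.4
tool_pos: [447.9, 140.8, 69.8]
tcp_rot: [-180.0, -0.0, 90.1]
ft_force: [-6.7, 1.9, 10.7]
finger_gap: 18.5
grip_force: 64.4
```

View pics/s8.png

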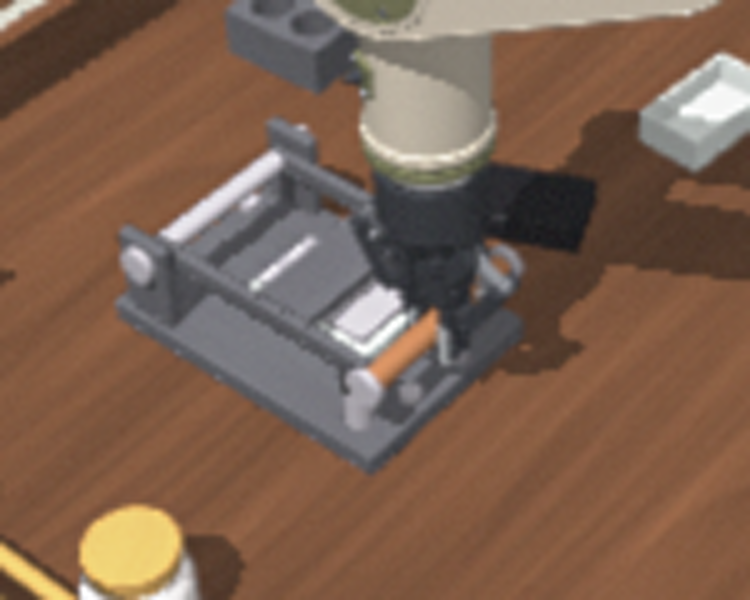

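The side view shows the lever about level. The platen lies on the lid at (370,315) and the bar end at (362,385) is just over its post. I'll tighten the grip and push to confirm the stop, and measure the bar height against its known rest height.

```bash
python3 -m handwheel '[[0,0,0,0,0,0,0.01],[0,0,0,0,0,0,0.01],[0,0,0.0015,0,0,0,0.01],[0,0,0.0015,0,0,0,0.01],[0,0,0,0,0,0,0.01],[0,0,0,0,0,0,0.01]]' 120
cat > bar.py <<'E'
from h import *
import pickle
def bar(C,p,d,g):
    P=cloud(C,d);hs=cv2.cvtColor(p,cv2.COLOR_BGR2HSV)
    m=(np.linalg.norm((P-g)[...,[0,2]],axis=2)<25)&(abs(P[:,:,1]-141)<57)&(hs[...,1]>100)&(hs[...,2]>80)&(hs[...,0]<20)
    t=P[m]; v=t-C[2]; v[:,1]=0; v/=np.linalg.norm(v,axis=1)[:,None]
    A=lambda c:np.hypot(t[:,0]-c[0],t[:,2]-c[1])-10
    from scipy.optimize import least_squares
    return len(t),least_squares(A,(np.median(t,0)+10*np.median(v,0))[[0,2]],loss="soft_l1").x
o=pickle.load(open("o.pkl","rb"))
for n in("side","scene"):
    print(n,"rest",bar(*o[n],np.array([683,141,278])),"now",bar(*snap(n),np.array([448,141,76])))
E
python3 bar.py
```

```text
time: 21.95
tool_pos: [447.9, 140.8, 68.5]
tcp_rot: [-180.0, -0.0, 90.1]
ft_force: [-16.4, -1.4, 30.8]
finger_gap: 17.1
grip_force: 119.1
side rest (172, array([684.62754928, 278.44338142])) now (70, array([448.94914234,  74.17042399]))
scene rest (263, array([681.52548904, 279.86301493])) now (133, array([446.57576637,  76.48614067]))
```

Force jumped to 31 N with the grip tightened. Both cameras put the bar 203–204 mm below its rest height, so the lever is at its stop. Now guiding it back up along the arc.

```bash
python3 -m handwheel '[[0,0,-0.003,0,0,0,0.015],[0,0.0003,-0.0117,0,0,0,0.015],[0,0.001,-0.0117,0,0,0,0.015],[0,0.0017,-0.0116,0,0,0,0.015],[0,0.0024,-0.0115,0,0,0,0.015],[0,0.003,-0.0114,0,0,0,0.015],[0,0.0037,-0.0112,0,0,0,0.015]]' 40
python3 -m handwheel '[[0,0.0043,-0.0109,0,0,0,0.015],[0,0.0049,-0.0107,0,0,0,0.015],[0,0.0055,-0.0104,0,0,0,0.015],[0,0.0061,-0.01,0,0,0,0.015],[0,0.0067,-0.0097,0,0,0,0.015],[0,0.0072,-0.0093,0,0,0,0.015],[0,0.0077,-0.0089,0,0,0,0.015],[0,0,0,0,0,0,0.015]]'
```

```text
time: 22.63
tool_pos: [459.0, 140.7, 139.1]
tcp_rot: [-179.8, -0.0, 90.1]
ft_force: [-4.2, 4.8, 0.2]
finger_gap: 17.4
grip_force: 107.8
time: 23.3
tool_pos: [499.9, 140.9, 212.2]
tcp_rot: [-179.6, -0.0, 90.2]
ft_force: [-34.3, -0.4, 32.7]
finger_gap: 17.1
grip_force: 101.4
```

```bash
python3 -m handwheel '[[0,0.0082,-0.0084,0,0,0,0.015],[0,0.0087,-0.0079,0,0,0,0.015],[0,0.0091,-0.0074,0,0,0,0.015],[0,0.0095,-0.0069,0,0,0,0.015],[0,0.0099,-0.0063,0,0,0,0.015],[0,0.0103,-0.0057,0,0,0,0.015],[0,0.0106,-0.0051,0,0,0,0.015],[0,0,0,0,0,0,0.015]]'
python3 -m handwheel '[[0,0.0108,-0.0045,0,0,0,0.015],[0,0.0111,-0.0039,0,0,0,0.015],[0,0.0113,-0.0032,0,0,0,0.015],[0,0.0115,-0.0026,0,0,0,0.015],[0,0,0,0,0,0,0.015]]'
```

```text
time: 23.97
tool_pos: [570.9, 140.6, 262.4]
tcp_rot: [179.7, -0.0, 90.2]
ft_force: [-13.2, -0.8, 29.3]
finger_gap: 17.2
grip_force: 104.4
time: 24.38
tool_pos: [616.6, 141.5, 273.8]
tcp_rot: [179.6, -0.1, 90.1]
ft_force: [1.8, 6.0, 13.9]
finger_gap: 17.1
grip_force: 109.8
```

```bash
python3 -m handwheel '[[0,0.0116,-0.0019,0,0,0,0.015],[0,0.0117,-0.0013,0,0,0,0.015],[0,0.0117,-0.0006,0,0,0,0.015],[0,0.0118,0.0001,0,0,0,0.015],[0,0.01,0.0008,0,0,0,0.015],[0,0.008,0.001,0,0,0,0.015],[0,0,0,0,0,0,0.015],[0,0,0,0,0,0,0.015]]'
python3 -m handwheel '[[0,0,0,0,0,0,0.08],[0,0,0,0,0,0,0.08],[0,0,0,0,0,0,0.08],[0,0,0,0,0,0,0.08],[0,0,0,0,0,0,0.08],[0,0,0,0,0,0,0.08]]'
python3 bar.py
```

```text
time: 25.05
tool_pos: [679.6, 140.9, 272.2]
tcp_rot: [179.9, -0.0, 90.1]
ft_force: [5.3, 22.9, -2.9]
finger_gap: 17.5
grip_force: 117.1
time: 25.55
tool_pos: [678.2, 140.6, 272.2]
tcp_rot: [-180.0, 0.0, 90.1]
ft_force: [0.8, -0.2, -0.7]
finger_gap: 79.8
grip_force: 0.0
  return _methods._mean(a, axis=axis, dtype=dtype,
  ret = um.true_divide(
Traceback (most recent call last):
  File "bar.py", line 12, in <module>
    print(n,"rest",bar(*o[n],np.array([683,141,278])),"now",bar(*snap(n),np.array([448,141,76])))
                                                            ~~~^^^^^^^^^^^^^^^^^^^^^^^^^^^^^^^^^
  File "bar.py", line 9, in bar
    return len(t),least_squares(A,(np.median(t,0)+10*np.median(v,0))[[0,2]],loss="soft_l1").x
                  ~~~~~~~~~~~~~^^^^^^^^^^^^^^^^^^^^^^^^^^^^^^^^^^^^^^^^^^^^^^^^^^^^^^^^^^^^
ValueError: Initial guess is outside of provided bounds
```

Released. Rising clear, then checking the lever, the lid and the bystanders.

```bash
python3 -m handwheel '[[0,0,-0.02,0,0,0,0.08],[0,0,-0.035,0,0,0,0.08],[0,0,-0.035,0,0,0,0.08],[0,0,-0.03,0,0,0,0.08],[0,-0.035,0,0,0,0,0.08],[0,-0.035,0,0,0,0,0.08],[0,-0.035,0,0,0,0,0.08],[0,-0.035,0,0,0,0,0.08]]'
python3 -m handwheel '[[0,-0.035,0,0,0,0,0.08],[0,-0.035,0,0,0,0,0.08],[0,-0.02,0,0,0,0,0.08],[0,0,0,0,0,0,0.08],[0,0,0,0,0,0,0.08],[0,0,0,0,0,0,0.08]]'
sed -i 's/448,141,76/683,141,278/' bar.py; python3 bar.py
python3 - <<'E'
from h import *
import pickle
o=pickle.load(open("o.pkl","rb"))
C,p,d=snap("side");cv2.imwrite("pics/s9.png",p);P=cloud(C,d)
m=((p.min(2)>110)&(abs(P[:,:,2]-46)<6)&(abs(P[:,:,0]-542)<75)&(abs(P[:,:,1]-141)<50)).astype(np.uint8)
c=max(cv2.findContours(m,0,1)[0],key=cv2.contourArea);print(cv2.minAreaRect(plane(C,c[:,0],46)[:,:2].astype(np.float32)),np.median(P[m>0][:,2]))
C,p,d=snap("scene");q=p.copy();df=(cv2.absdiff(p,o["scene"][1]).max(2)>50);q[df]=(0,0,255);cv2.imwrite("pics/f9.png",np.hstack([cv2.resize(p,(400,300)),cv2.resize(q,(400,300))]))
cv2.imwrite("pics/f9.png",np.vstack([cv2.imread("pics/f9.png"),cv2.resize(np.hstack([cv2.imread("pics/s9.png")[100:290,100:356],cv2.imread("pics/side0.png")[100:290,100:356]]),(800,297))]))
E
```

```text
time: 26.27
tool_pos: [537.0, 140.4, 391.9]
tcp_rot: [-180.0, 0.0, 90.1]
ft_force: [-0.5, 0.3, 1.0]
finger_gap: 80.3
grip_force: 0.0
time: 26.77
tool_pos: [448.7, 140.3, 392.4]
tcp_rot: [179.9, -0.0, 90.1]
ft_force: [0.3, 0.0, 0.3]
finger_gap: 80.1
grip_force: 0.0
side rest (172, array([684.62754928, 278.44338142])) now (168, array([684.58329791, 278.23458248]))
scene rest (263, array([681.52548904, 279.86301493])) now (262, array([681.47005969, 279.24514031]))
((541.3365478515625, 144.85931396484375), (117.72122955322266, 68.07929992675781), 0.015715740621089935) 46.374476569125136
```

View pics/f9.png

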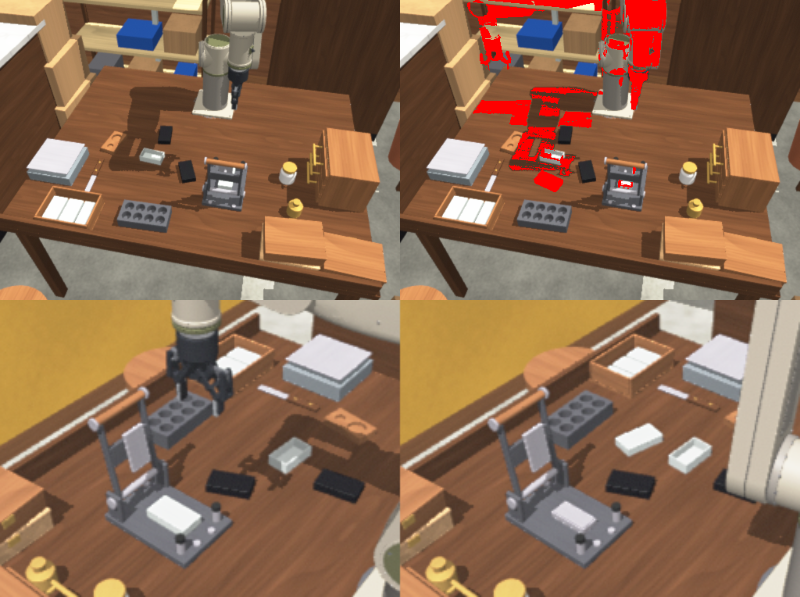

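The lever is back at its rest position in both cameras. The lid lies level on the plug (top 46.4 mm). The bystanders have not moved; the red areas on the bench are only arm shadows and the lid's old spot. Handing in.

```bash
python3 -c "
from bench import r
print(r.hand_in())"
```

```text
the job is handed in; nothing more can be done
None
```

The lid is seated level on the plug and let go, the lever was pulled down to its stop and is back fully up, no bystander moved in the camera check, and the job is handed in (about 27 s used; no verdict was returned).

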